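# Set the swing of a microscope boom with its friction nut

### The job

Swing the microscope on its boom round until its lens is centred over the big square chip in the middle of the clamped circuit board. Then screw the knurled nut on top of the boom's pivot down until it bottoms out, and back it off a quarter turn so that the boom will still move by hand, with the microscope left over the chip. Finish while still gripping the nut at that setting, because its thread locker has yet to set: do not let go of it, and leave the loose tools and parts round about where they are.

Things in the scene. Friction and masses are not known exactly. Their poses are not given: they have to be found in the camera images.
- stand: The microscope's stand, fixed to the bench: a grey 130 x 130 x 18 mm base plate with a 25 mm steel column in its middle. Its origin is the middle of the base's underside, its z axis runs up the column. It may be turned by up to 0.25 rad either way.
- pivot (a point): On the column's axis, 182 mm above the stand's origin, on the washer on which the nut bottoms out. Just below the washer is the boom's round eye, 42 mm across and 30 mm high, its top 3 mm below this point: fingers that close on the nut must keep their tips above it. A 14 mm threaded stud runs up the axis through the nut, to 42 mm above this point.
- boom (a joint): Swing of the boom about the column's upright axis, rad; grows counter-clockwise as seen from above. At 0 the boom points along the stand's -y axis; range -0.6 to 2.3. It starts at 1.25 to 1.85, pointing roughly away from the robot. It has a steady drag of about 0.25 N m (1.5 N at the microscope) and stays where it is left.
- head_grip (a point): On the microscope's upright axis, 170 mm from the column's axis. The microscope is a straight cream tube, 40 mm across, in a 54 mm clamp ring at the boom's end; 48 mm of the tube stand clear above the ring: this point is 33 mm above the ring, 15 mm below the tube's top, 45 mm above the middle of the boom (a bar 20 mm wide, 18 mm high). Push or grip the tube here from above.
- lens (a point): The middle of the lens at the microscope's lower end, on the same upright axis 117 mm below head_grip, in a black ring light 56 mm across, about 75 mm above the circuit board.
- nut: The knurled steel friction nut, already started on the stud: a round nut 36 mm across and 26 mm high, upright, on top of the boom's pivot. Its origin is the middle of its underside.
- nut_middle (a point): On the nut's axis, in the middle of its knurled grip: 14.5 mm above its underside, 11.5 mm below its top face.
- nut_turn (a joint): Turn of the nut, rad: 0 is bottomed out on its washer (a hard stop), and it grows as the nut is unscrewed, counter-clockwise as seen from above. An ordinary right-hand thread: it rises 3 mm a turn. It starts 3.0 to 5.8 open (about half a turn to nine tenths), turns with a drag of about 0.08 N m and stays where it is left.
- board: The circuit board in its clamp holder, fixed to the bench: 130 x 100 mm, 24 mm high at its clamp screws. Its origin is the middle of its underside.
- chip (a point): The middle of the top face of the black 28 mm square chip in the middle of the circuit board, 17 mm above the holder's underside. It lies between 161 and 175 mm from the column's axis, so the microscope can be brought to within 9 mm of it.
- tweezers: Steel tweezers, 130 mm long, lying loose. Origin under their middle. Leave alone.
- screwdriver: Small screwdriver, 150 mm long, lying loose. Leave alone.
- flux_jar: Small jar, 42 mm across and 36 mm high, loose. Origin under its middle. Leave alone.
- solder_reel: Reel 56 mm across and 45 mm high standing on its flange, loose. Origin under its middle. Leave alone.
- braid_reel: Flat reel 42 mm across and 11 mm high, loose. Origin under its middle. Leave alone.
- parts_tray: White divided tray, 100 x 70 x 22 mm, loose. Origin under its middle. Leave alone.
- spudger: Flat black plastic pry stick, 160 mm long, loose. Leave alone.
Mind the look-alikes: they are no part of the job. Of the things that look like the board, the larger one is meant.

How it is judged (in metres and radians):
On the way, in this order (a step that is already met when the one before it is completed fails the run):
1. the microscope's lens stands still over the big chip (axis within 22 mm of the chip's middle) (horizontal distance between lens and chip below 0.022 m and velocity of joint boom between -0.08 and 0.08 rad/s), for 0.2 s.
2. the nut is screwed down until it bottoms out (within 0.08 rad of its stop) (value of joint nut_turn below 0.08 rad), for 0.1 s.
At the end, for the whole second after the job is handed in: The nut has been bottomed out and now stands a quarter turn open, 1.57 rad within 0.35 (20 degrees), at rest; the fingers still grip it (contact force over 12 N, the pads added together); the microscope's axis stands still within 22 mm of the middle of the chip (all of step 1 and velocity of joint nut_turn between -0.1 and 0.1 rad/s and value of joint nut_turn between 1.22 and 1.92 rad and contact force between the fingers and nut above 12 N); the arm keeps its last pose, push and grip.
It fails at once if a loose tool or part on the bench is moved by more than 30 mm (distance of any of tweezers, screwdriver, flux_jar, solder_reel, braid_reel, parts_tray, spudger from where it was at the start of the episode above 0.03 m).
It also fails if it takes over 72 s, if anything falls off the work surface, if the arm or the gripper's body presses on something with over 40 N, if the wrist force passes 120 N, or if a joint passes its speed limit or range.

### The arm

A 6-joint arm with a two-finger parallel gripper is mounted at the origin on the work surface. World frame = base frame: x ahead of the robot, y to its left, z up, the work surface at z = 0. Lengths are in mm, angles in rad, forces in N, time in s.
With the tool pointing down it reaches from about 400 to 825 mm from the base axis. Payload 7 kg.
Tool frame: the origin (TCP) lies at the very end of the fingers, on their centre line; the grasp point (between the pads) lies 19 mm behind it; z points along the fingers, y is the line along which they close (so a half turn about z gives the same grasp; the last joint's range is limited). The gripper opens to 88 mm and grips with 3 to 60 N. Pads are 19 mm wide; open, the fingers measure 130 mm over their backs; the gripper's body (78 mm by 193 mm) begins 47 mm behind the grasp point.
Start: joints at [1.594, 0.359, 0.012, 0, -1.224, -0.288], TCP at [176.668, 651.447, 226.561] pointing down, gripper open.
Joint ranges: [-3.07, 3.07], [-1.43, 2.12], [-1.02, 1.25], [-3.03, 1.67], [-3.05, -0], [-3.03, 3.03]. Speed limits (rad/s): [2.39, 2.39, 3.01, 3.14, 3.14, 3.14].

### API

Orientations are given as a unit quaternion [x, y, z, w].
In Python, from plant import bot gives the robot as it stands. Calls block until the motion is done:
- bot.move_ptp(position, orientation): joint-space move of the TCP to a pose.
- bot.line_to(position, velocity=150, ori=None): straight line of the TCP; ori=None keeps the orientation; velocity is the mean speed in mm/s.
- bot.move_joints(angles): joint-space move.
- bot.move_gripper(opening, force=None): finger opening in mm; force is the grip in N (None keeps the last); returns when the fingers have stopped.
- bot.pause(seconds).
- bot.solve_ik(position, orientation): joint angles nearest the present ones, or None.
- bot.read_state(): the state.
- bot.camera(name): name is "scene" or "top" or "wrist"; returns the picture (400x640x3 uint8, red, green, blue); there is no depth.
- bot.get_calibration(name): a dict with "fx", "fy", "cx", "cy" (pixels), "view" (4x4, takes a point from world to camera coordinates); the wrist camera has in their place "T_tool_cam" (4x4, takes a point from camera to tool coordinates, whose origin is the TCP and whose axes are the flange's). Camera axes: x right, y up, looking along -z (the intrinsics and any distortion apply to the point x, -y, -z); pixel columns grow to the right and rows downward; lengths in mm; the calibration is good to about 2 mm. A picture is of the moment at which its call begins: read the wrist's pose just before it. get_calibration takes no time and is no camera call.
A pose or a line that the arm cannot do raises bot.Unreachable and nothing moves.
- bot.close_job(): hands the job in; it is judged then, once.
The state is a dict: "t": time; "joint_pos": joint angles; "qvel": joint speeds; "tau": joint torques, N m; "tcp_pos": TCP position; "eef_rot": TCP orientation; "contact_force": force on the tool from outside, world axes, zero at the start; "moment": the same for the moment, N m; "width": finger opening in mm; "finger_force": force on a finger pad.
Only numpy, scipy, OpenCV 4.12 (cv2) and the standard library are available. Lean on these libraries where they do the work, as an engineer would, in place of code of your own. Each camera call takes 0.05 s, during which the arm holds its last target. There are 200 camera calls.

## Working session

There is one attempt and no reset: what is moved stays moved. The work goes in short steps, each a Python script; the robot and the scene stay as the last script left them, time stands still between calls to the robot, and variables do not carry over. Pictures are saved under pics/ and viewed, at most 10 in all, crops included, and the job is handed in when it is done.

```bash
ls; mkdir -p pics
python3 - <<'E'
from plant import bot
import cv2,numpy as np
for n in("scene","top"):
    cv2.imwrite(f"pics/{n}0.png",bot.camera(n)[:,:,::-1])
    c=bot.get_calibration(n); print(n,{k:np.round(v,3).tolist() if not isinstance(v,str) else v for k,v in c.items()})
c=bot.get_calibration("wrist");print({k:np.round(v,3).tolist() for k,v in c.items()})
print(bot.read_state())
E
```

```text
pics
scene {'fx': 396.624, 'fy': 396.624, 'cx': 315.004, 'cy': 205.729, 'view': [[0.398, 0.918, -0.011, -164.32], [-0.581, 0.261, 0.77, 243.766], [0.71, -0.3, 0.637, -1408.203], [0.0, 0.0, 0.0, 1.0]]}
top {'fx': 463.17, 'fy': 463.17, 'cx': 323.585, 'cy': 202.256, 'view': [[-0.023, -1.0, 0.013, -60.998], [0.985, -0.02, 0.172, -576.995], [-0.172, 0.017, 0.985, -1011.575], [0.0, 0.0, 0.0, 1.0]]}
{'fx': 321.869, 'fy': 321.869, 'cx': 319.618, 'cy': 193.978, 'T_tool_cam': [[0.001, 0.967, 0.254, 68.118], [1.0, -0.001, 0.001, 0.323], [0.001, 0.254, -0.967, -159.168], [0.0, 0.0, 0.0, 1.0]]}
{'t': 0.1, 'joint_pos': array([ 1.59409582e+00,  3.59302057e-01,  1.11657805e-02, -2.76559853e-04,
       -1.22410718e+00, -2.88133326e-01]), 'qvel': array([-1.64941291e-05, -1.03088130e-03,  1.40077345e-03, -2.26971628e-04,
       -1.67729245e-03,  4.16413153e-04]), 'tau': array([-1.63736178e-03, -5.84157372e+01,  2.93749630e+01,  7.01540932e+00,
        1.01571527e-02, -5.54971484e-05]), 'tcp_pos': array([176.58184121, 651.04930522, 225.73734311]), 'eef_rot': array([ 9.91239198e-01, -1.32076914e-01, -1.62296155e-05,  7.34972860e-04]), 'contact_force': array([-0.39405497,  0.24063478, -0.56079231]), 'moment': array([0.01403703, 0.03927129, 0.01991573]), 'finger_force': 0.0, 'width': 87.82996795159418}
```

View pics/top0.png

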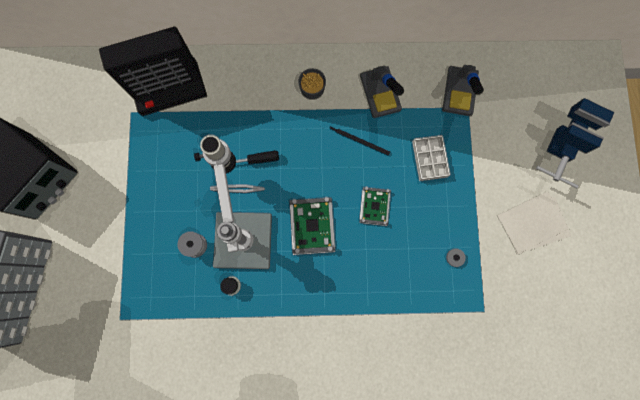

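View pics/scene0.png

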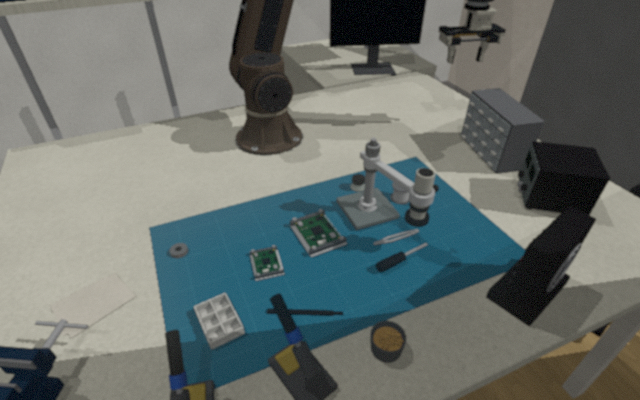

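The top view shows two look-alike boards: the large one at about (312,226) with its chip at (313,226), and the small one at about (376,206). The large one fits "130 x 100, larger". The stand is at about (242,241) and the microscope tube at about (212,146). I'll confirm with an enlarged crop.

```bash
cat > h.py <<'E'
import numpy as np, cv2
from scipy.spatial.transform import Rotation as R
def cam(bot,name):
    c=bot.get_calibration(name)
    if name=="wrist":
        s=bot.read_state(); T=np.eye(4); T[:3,:3]=R.from_quat(s["eef_rot"]).as_matrix(); T[:3,3]=s["tcp_pos"]
        W=T@np.array(c["T_tool_cam"])
    else: W=np.linalg.inv(np.array(c["view"]))
    return c,W
def ray(c,W,uv,z):
    d=W[:3,:3]@np.array([(uv[0]-c["cx"])/c["fx"],-(uv[1]-c["cy"])/c["fy"],-1])
    return W[:3,3]+d*(z-W[2,3])/d[2]
def proj(c,W,p):
    q=np.linalg.inv(W)@np.append(p,1); return np.array([c["cx"]+c["fx"]*q[0]/-q[2],c["cy"]-c["fy"]*q[1]/-q[2]])
E
python3 - <<'E'
from plant import bot
from h import *
im=cv2.imread("pics/top0.png"); c,W=cam(bot,"top")
cv2.imwrite("pics/crop1.png",cv2.resize(im[120:310,170:410],None,fx=3.3,fy=3.1578,interpolation=cv2.INTER_CUBIC)[:600,:800])
for n,uv,z in [("chip",(313,226),17),("plate",(242,241),18),("stud",(230,229),224),("tube",(211,146),224)]: print(n,ray(c,W,uv,z).round(1))
hsv=cv2.cvtColor(im,cv2.COLOR_BGR2HSV)
m=cv2.inRange(hsv,(45,80,30),(80,255,255))
n,l,st,ce=cv2.connectedComponentsWithStats(m)
print([(st[i].tolist(),ce[i].round(1)) for i in range(1,n) if st[i,4]>150])
E
```

```text
chip [525.4 -47.8  17. ]
plate [493.6 117.8  18. ]
stud [497.6 107.5 224. ]
tube [660.9 146.4 224. ]
[([363, 191, 25, 31, 482], array([375.1, 206.1])), ([294, 202, 37, 47, 1146], array([312.2, 225.5]))]
```

View pics/crop1.png

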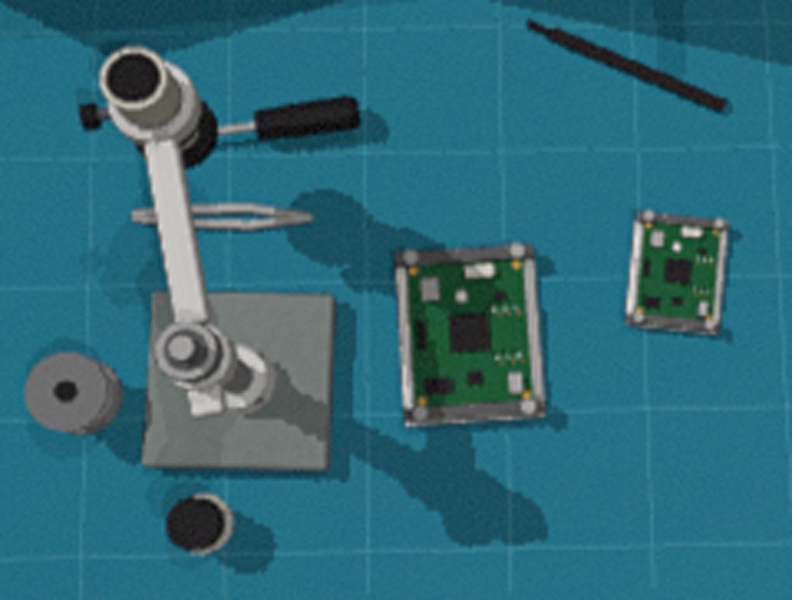

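The crop confirms it: the big clamped board's chip sits at full-image pixel (312.4,225.4), the stud top at (225.8,229.9), the tube top at (210.6,144.1) and the plate middle at (242.7,240.6). The smaller copy at the right is ignored.

```bash
cat >> h.py <<'E'
def down(psi): return R.from_euler("z",psi)*R.from_quat([1,0,0,0])
def dq(psi): return down(psi).as_quat()
E
python3 - <<'E'
from plant import bot
from h import *
c,W=cam(bot,"top")
P={n:ray(c,W,uv,z) for n,uv,z in [("chip",(312.4,225.4),17),("plate",(242.7,240.6),18),("stud",(225.8,229.9),224),("tube",(210.6,144.1),224)]}
for k,v in P.items(): print(k,v.round(1))
for a in("chip","tube"):
    d=(P[a]-(P["plate"]+P["stud"])/2)[:2]; print(a,np.hypot(*d),np.arctan2(d[1],d[0]))
for nm,xy,z in [("nut",P["stud"],184),("tube",P["tube"],190),("chip",P["chip"],190)]:
  for psi in np.arange(-3,3.2,.5):
    try: q=bot.solve_ik([xy[0],xy[1],z],dq(psi))
    except Exception as e: q=None
    print(nm,round(psi,1),None if q is None else np.round(q,2))
E
```

```text
chip [526.8 -46.4  17. ]
plate [494.5 116.2  18. ]
stud [496.1 115.4 224. ]
tube [664.8 147.2 224. ]
chip 165.26116759569473 -1.3789122053635054
tube 172.33881725716373 0.18348107114730516
nut -3.0 [ 0.61  0.12 -0.41  0.   -1.04 -2.04]
nut -2.5 [ 0.61  0.12 -0.41  0.   -1.04 -1.54]
nut -2.0 [ 0.61  0.12 -0.41  0.   -1.04 -1.04]
nut -1.5 [ 0.61  0.12 -0.41  0.   -1.04 -0.54]
nut -1.0 [ 0.61  0.12 -0.41  0.   -1.04 -0.04]
nut -0.5 [ 0.61  0.12 -0.41  0.   -1.04  0.46]
nut 0.0 [ 0.61  0.12 -0.41  0.   -1.04  0.96]
nut 0.5 [ 0.61  0.12 -0.41  0.   -1.04  1.46]
nut 1.0 [ 0.61  0.12 -0.41  0.   -1.04  1.96]
nut 1.5 [ 0.61  0.12 -0.41  0.   -1.04  2.46]
nut 2.0 [ 0.61  0.12 -0.41  0.   -1.04  2.96]
nut 2.5 [ 0.61  0.12 -0.41  0.   -1.04 -2.83]
nut 3.0 [ 0.61  0.12 -0.41  0.   -1.04 -2.33]
tube -3.0 [ 0.5   0.39 -0.02  0.   -1.16 -1.93]
tube -2.5 [ 0.5   0.39 -0.02  0.   -1.16 -1.43]
tube -2.0 [ 0.5   0.39 -0.02  0.   -1.16 -0.93]
tube -1.5 [ 0.5   0.39 -0.02  0.   -1.16 -0.43]
tube -1.0 [ 0.5   0.39 -0.02  0.   -1.16  0.07]
tube -0.5 [ 0.5   0.39 -0.02  0.   -1.16  0.57]
tube 0.0 [ 0.5   0.
[... 193 characters left out ...]
 0.5   0.39 -0.02  0.   -1.16 -2.72]
tube 3.0 [ 0.5   0.39 -0.02  0.   -1.16 -2.22]
chip -3.0 [ 0.28  0.15 -0.36  0.   -1.06 -1.71]
chip -2.5 [ 0.28  0.15 -0.36  0.   -1.06 -1.21]
chip -2.0 [ 0.28  0.15 -0.36  0.   -1.06 -0.71]
chip -1.5 [ 0.28  0.15 -0.36  0.   -1.06 -0.21]
chip -1.0 [ 0.28  0.15 -0.36  0.   -1.06  0.29]
chip -0.5 [ 0.28  0.15 -0.36  0.   -1.06  0.79]
chip 0.0 [ 0.28  0.15 -0.36  0.   -1.06  1.29]
chip 0.5 [ 0.28  0.15 -0.36  0.   -1.06  1.79]
chip 1.0 [ 0.28  0.15 -0.36  0.   -1.06  2.29]
chip 1.5 [ 0.28  0.15 -0.36  0.   -1.06  2.79]
chip 2.0 [ 0.28  0.15 -0.36  0.   -1.06 -3.  ]
chip 2.5 [ 0.28  0.15 -0.36  0.   -1.06 -2.5 ]
chip 3.0 [ 0.28  0.15 -0.36  0.   -1.06 -2.  ]
```

Run:
```python
from plant import bot
from h import *
bot.line_to([176.6,651,330],250)
bot.move_ptp([664,147,330],dq(.183)); bot.pause(.2)
c,W=cam(bot,"wrist"); cv2.imwrite("pics/w1.png",bot.camera("wrist")[:,:,::-1])
s=bot.read_state(); print(s["t"],s["tcp_pos"],s["joint_pos"].round(2))
for p in ([664.8,147.2,224],[495.3,115.8,224],[526.8,-46.4,17]): print(proj(c,W,p).round(1))
```

```text
3.4 [663.8730482  147.51797423 329.99630304] [ 0.5   0.33  0.2  -0.   -1.44  1.25]
[320.1 191.3]
[319.8 360.8]
[422.7 263. ]
```

View pics/w1.png

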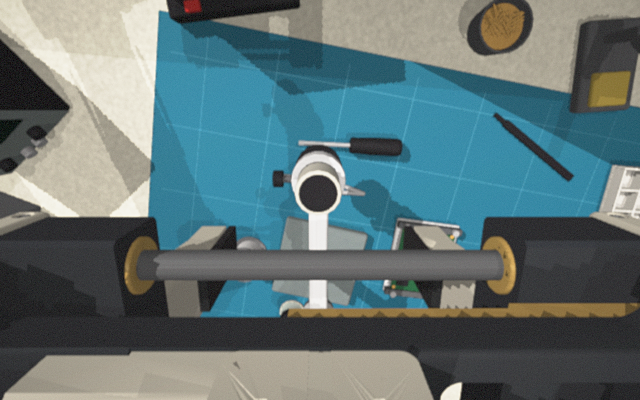

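The wrist view has the tube top at (319,193), within 2 px of the predicted (320,191). I'll grip it and swing it round.

Run:
```python
from plant import bot
from h import *
C=np.array([495.3,115.8]); r=170.; a0=.1835; a1=np.arctan2(-46.4-115.8,526.8-495.3)
bot.line_to([664.8,147.2,260],150); bot.line_to([664.8,147.2,191],60)
bot.move_gripper(30,10)
s=bot.read_state(); print(s["t"],s["width"],s["finger_force"],s["contact_force"])
for a in np.linspace(a0,a1,9)[1:]:
    bot.line_to([*(C+r*np.array([np.cos(a),np.sin(a)])),191],70,dq(a))
    s=bot.read_state(); print(round(s["t"],1),s["tcp_pos"].round(1),s["width"].round(1),s["contact_force"].round(1))
bot.pause(.3); s=bot.read_state(); print(s["contact_force"],s["width"])
cv2.imwrite("pics/top1.png",bot.camera("top")[:,:,::-1])
im=cv2.imread("pics/top1.png");cv2.imwrite("pics/crop2.png",cv2.resize(im[120:310,170:410],None,fx=3.3,fy=3.1578)[:600,:800])
```

```text
6.1417 39.92772314477859 10.00000387430191 [ 0.37170069  1.20753133 -0.59235737]Traceback (most recent call last):
  File "<stdin>", line 9, in <module>
AttributeError: 'float' object has no attribute 'round'
```

Run:
```python
from plant import bot
from h import *
C=np.array([495.3,115.8]); r=170.; a0=.1835; a1=np.arctan2(-46.4-115.8,526.8-495.3)
for a in np.linspace(a0,a1,9)[2:]:
    bot.line_to([*(C+r*np.array([np.cos(a),np.sin(a)])),191],70,dq(a))
    s=bot.read_state(); print(round(s["t"],1),s["tcp_pos"].round(1),round(s["width"],1),s["contact_force"].round(1))
bot.pause(.3); print(bot.read_state()["contact_force"])
bot.move_gripper(88); p=bot.read_state()["tcp_pos"]
bot.line_to([p[0],p[1],300],150); bot.pause(.1)
c,W=cam(bot,"wrist"); cv2.imwrite("pics/w2.png",bot.camera("wrist")[:,:,::-1])
print(bot.read_state()["t"],proj(c,W,[*p[:2],224]),proj(c,W,[526.8,-46.4,17]))
bot.move_ptp([495.3,115.8,300],dq(.5)); bot.pause(.2)
print(bot.read_state()["joint_pos"].round(2),bot.read_state()["t"])
c,W=cam(bot,"wrist"); cv2.imwrite("pics/w3.png",bot.camera("wrist")[:,:,::-1])
print(proj(c,W,[495.3,115.8,224]),proj(c,W,[*p[:2],224]))
```

```text
7.4 [662.6  80.2 191.1] 39.5 [ 6.2 -1.3 -3. ]
8.0 [651.9  49.  191.1] 39.7 [ 3.4 -2.5 -2.7]
8.6 [635.5  20.4 191. ] 39.8 [ 0.3 -0.7  0.3]
9.3 [614.   -4.7 191. ] 39.8 [-3.9  4.5  3.8]
9.9 [588.3 -25.1 191. ] 40.0 [-5.2  5.8  3.6]
10.5 [559.2 -40.1 191. ] 39.7 [-4.2  8.4  3.8]
11.1 [527.8 -49.2 191. ] 39.7 [-2.8  9.3  2.5]
[-3.44660926 10.08495386  1.96489982]
13.4167 [318.54276913 202.54689799] [318.76084069 163.86268664]
[ 0.62  0.04 -0.23  0.   -1.3   1.45] 14.9917
[318.9128084  201.88439375] [521.4002446  263.74843864]
```

View pics/w2.png

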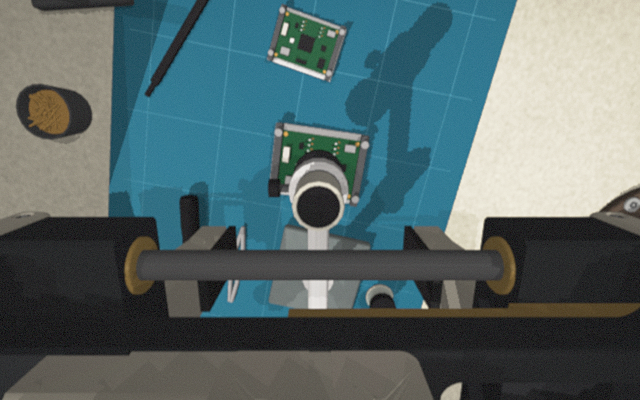

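View pics/w3.png

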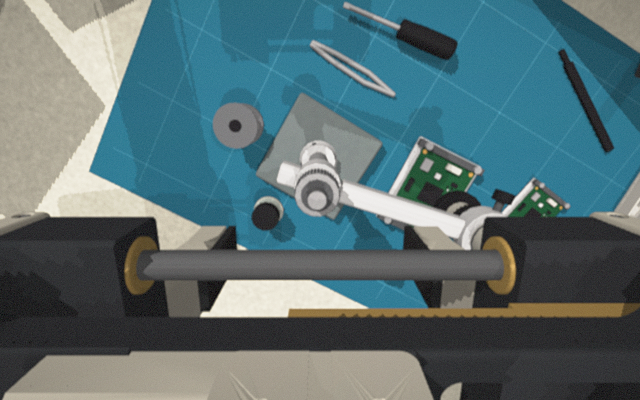

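The tube is at (319,204) in w2, right over the board's middle and as commanded. The nut and stud are at (317,201) in w3, against the predicted (319,202), so the axis is good to about 1 mm. Next I'll grip the nut with joint 6 near its upper end.

Run:
```python
from plant import bot
from h import *
C=[495.,115.8]
q=bot.solve_ik([*C,300],dq(1.2)); bot.move_joints(q)
q=bot.solve_ik([*C,300],dq(1.95)); print(q)
bot.move_joints(q); bot.line_to([*C,225],150); bot.line_to([*C,187],60); bot.pause(.2)
s=bot.read_state(); print(s["t"],s["tcp_pos"],s["contact_force"],s["moment"],s["tau"][5])
bot.move_gripper(30,6); bot.pause(.2)
s=bot.read_state(); print(s["t"],s["width"],s["contact_force"],s["moment"],s["tau"][5])
bot.move_gripper(30,25); bot.pause(.2)
s=bot.read_state(); print(s["t"],s["width"],s["contact_force"],s["moment"],s["tau"][5])
t=s["t"]; q=np.array(s["joint_pos"]); q[5]-=.3; bot.move_joints(q)
s=bot.read_state(); print(s["t"]-t,s["width"],s["contact_force"],s["moment"],s["tau"][5],s["tcp_pos"],s["joint_pos"][5])
```

```text
[ 0.61667298  0.03908518 -0.22698424  0.         -1.30472691  2.90412335]
18.1333 [495.20567705 115.92536272 187.35697708] [ 4.03809420e-04 -1.22634541e-01 -6.65923503e-01] [-0.07214251 -0.12391472  0.07882284] -7.342323442571796e-05
19.2083 35.74633453225253 [ 6.84941901  1.51468496 -3.46984598] [ 0.41882132 -2.66034922 -0.03931801] 0.019345631590113044
19.625 35.2161039214459 [ 7.55629403  1.60170739 -3.91977519] [ 0.3784184  -2.67884402  0.01995002] 0.01962527632713318
0.39170000000000016 35.28853184221592 [-1.09853506  0.40241142 -0.05685828] [-0.01418785  0.56303837 -0.09411888] -0.43824738822877407 [496.55607371 116.63879124 187.26164843] 2.6081854322773195
```

```bash
cat > turn.py <<'E'
from plant import bot
from h import *
C=[496.4,116.5]
def psi(s): 
    x=R.from_quat(s["eef_rot"]).as_matrix()[:,0]; return np.arctan2(x[1],x[0])
def step(d,q5,z):
    """turn to joint 6 = q5 at height z"""
    q=np.array(bot.solve_ik([*C,z],dq(q5-2.904+1.95))); q[5]=q5
    bot.move_joints(q); bot.pause(.08); s=bot.read_state()
    print(round(s["t"],1),"cmd",round(q5,2),"j6",round(s["joint_pos"][5],3),"tau",round(s["tau"][5],3),"Mz",round(s["moment"][2],3),"F",s["contact_force"].round(1),"w",round(s["width"],2))
    return s
E
python3 - <<'E'
from turn import *
q5=2.608; z=187.2
while q5>-2.7:
    q5-=.25; z-=.25*3/6.283
    s=step(0,q5,z)
    if abs(s["tau"][5])>.35 and abs(s["joint_pos"][5]-q5)>.02 or np.abs(s["contact_force"]).max()>30: break
print(q5,z)
E
```

```text
20.4 cmd 2.36 j6 2.363 tau 0.032 Mz -0.104 F [-3.7  2.5  2.7] w 35.07
20.9 cmd 2.11 j6 2.112 tau 0.038 Mz -0.128 F [-6.9  3.2  3.5] w 35.51
21.3 cmd 1.86 j6 1.862 tau 0.034 Mz -0.044 F [-8.6  4.2  6.2] w 35.44
21.8 cmd 1.61 j6 1.612 tau 0.031 Mz -0.071 F [-10.    7.1   5.9] w 35.44
22.2 cmd 1.36 j6 1.362 tau 0.03 Mz -0.092 F [-12.4   9.    6.3] w 35.36
22.6 cmd 1.11 j6 1.112 tau 0.031 Mz -0.081 F [-13.6  10.    7.2] w 35.29
23.1 cmd 0.86 j6 0.862 tau 0.034 Mz -0.046 F [-13.7  12.1   7.2] w 35.57
23.5 cmd 0.61 j6 0.612 tau 0.038 Mz -0.046 F [-14.   13.1   7. ] w 35.24
23.9 cmd 0.36 j6 0.362 tau 0.044 Mz -0.031 F [-13.5  15.    5.4] w 35.33
24.4 cmd 0.11 j6 0.112 tau 0.05 Mz -0.102 F [-12.   15.2   5.7] w 35.43
24.8 cmd -0.14 j6 -0.138 tau 0.009 Mz -0.03 F [-9.2 13.9  2.9] w 35.45
25.2 cmd -0.39 j6 -0.387 tau -0.199 Mz 0.192 F [-1.8  2.4  2.8] w 35.45
25.6 cmd -0.64 j6 -0.636 tau -0.092 Mz 0.136 F [-1.8 -2.2  5.5] w 35.75
26.1 cmd -0.89 j6 -0.886 tau -0.24 Mz 0.205 F [-5.5 -1.3  7.2] w 35.25
26.5 cmd -1.14 j6 -1.136 tau -0.136 Mz 0.09 F [-8.8 -0.7  7.5] w 35.79
26.9 cmd -1.39 j6 -1.386 tau -0.261 Mz 0.193 F [-11.3   1.7   8.1] w 35.33
27.4 cmd -1.64 j6 -1.636 tau -0.168 Mz 0.128 F [-13.5   5.7   7.4] w 35.46
27.8 cmd -1.89 j6 -1.886 tau -0.23 Mz 0.252 F [-12.5   8.9   5.9] w 35.34
28.2 cmd -2.14 j6 -2.136 tau -0.232 Mz 0.223 F [-8.3  9.6  0.7] w 35.34
28.7 cmd -2.39 j6 -2.386 tau -0.249 Mz 0.244 F [-5.  10.1  0.7] w 35.62
29.1 cmd -2.64 j6 -2.636 tau -0.194 Mz 0.155 F [-1.2  5.8 -0.5] w 35.32
29.6 cmd -2.89 j6 -2.883 tau -0.13 Mz 0.069 F [ 0.5  5.4 -0.8] w 34.92
-2.892 184.57386598758575
```

The torque changed at j6 ≈ -0.2, from about 0 to a steady slip reaction of about 0.25 N m, so the nut bottomed there and the pads slid after that. I'll check by backing off 0.8 and retightening with a firmer grip, then set the quarter turn.

Run:
```python
from turn import *
C[:]=[496.0,116.9]
bot.move_gripper(30,40)
k=3/6.283; z0=184.57; q0=-2.89
for q in (-2.69,-2.49,-2.09): step(0,q,z0+(q-q0)*k)
for q in (-2.4,-2.6,-2.7,-2.8,-2.9,-2.98): s=step(0,q,z0+(q-q0)*k)
```

```text
30.2 cmd -2.69 j6 -2.681 tau -0.036 Mz 0.078 F [ 2.6  3.7 -1.3] w 34.98
30.6 cmd -2.49 j6 -2.481 tau -0.036 Mz 0.072 F [ 4.   6.1 -1. ] w 35.39
31.1 cmd -2.09 j6 -2.081 tau -0.054 Mz 0.025 F [ 2.8  7.8 -2.3] w 35.43
31.6 cmd -2.4 j6 -2.392 tau 0.061 Mz -0.099 F [ 4.4  4.9 -2.1] w 35.36
32.0 cmd -2.6 j6 -2.592 tau 0.048 Mz -0.032 F [ 4.3  5.3 -1.7] w 35.14
32.3 cmd -2.7 j6 -2.692 tau 0.05 Mz -0.061 F [ 3.8  4.1 -1.5] w 35.32
32.6 cmd -2.8 j6 -2.792 tau 0.05 Mz -0.042 F [ 4.1  5.  -0.9] w 35.05
33.0 cmd -2.9 j6 -2.891 tau -0.252 Mz 0.238 F [ 4.1  3.5 -1.4] w 35.23
33.3 cmd -2.98 j6 -2.97 tau -0.734 Mz 0.681 F [ 2.3  5.6 -0.8] w 35.17
```

The stop repeats at j6 ≈ -2.88. Now the quarter turn back, then a check on the microscope.

Run:
```python
from turn import *
C[:]=[496.0,116.9]
k=3/6.283; z0=184.57; q0=-2.89
for q in (-2.7,-2.4,-2.1,-1.8,-1.55,-1.34): s=step(0,q,z0+(q-q0)*k)
bot.pause(.3); s=bot.read_state(); print(s["finger_force"],s["contact_force"],s["moment"],s["tcp_pos"])
im=bot.camera("top")[:,:,::-1]; cv2.imwrite("pics/top3.png",im)
cv2.imwrite("pics/crop3.png",cv2.resize(im[120:310,170:410],None,fx=3.3,fy=3.1578)[:600,:800])
c,W=cam(bot,"top"); print("tube expected",proj(c,W,[527.8,-49.2,224]))
```

```text
33.8 cmd -2.7 j6 -2.691 tau -0.047 Mz 0.066 F [ 1.5  6.2 -0.9] w 35.41
34.2 cmd -2.4 j6 -2.391 tau -0.049 Mz 0.084 F [ 2.5  6.9 -2.1] w 35.12
34.7 cmd -2.1 j6 -2.091 tau -0.049 Mz -0.007 F [1.8 6.7 0.9] w 35.49
35.2 cmd -1.8 j6 -1.791 tau -0.049 Mz 0.007 F [1.5 8.3 0.2] w 34.95
35.6 cmd -1.55 j6 -1.541 tau -0.043 Mz 0.11 F [ 0.4 10.3 -0.4] w 35.28
36.0 cmd -1.34 j6 -1.331 tau -0.038 Mz 0.089 F [ 0.2  9.7 -0.3] w 34.84
40.00006556510925 [0.55038769 9.63497369 1.33650233] [ 3.65080438 -0.10301455  0.05922081] [496.87210299 118.89986625 185.52630411]
tube expected [312.71641227 211.52821678]
```

View pics/crop3.png

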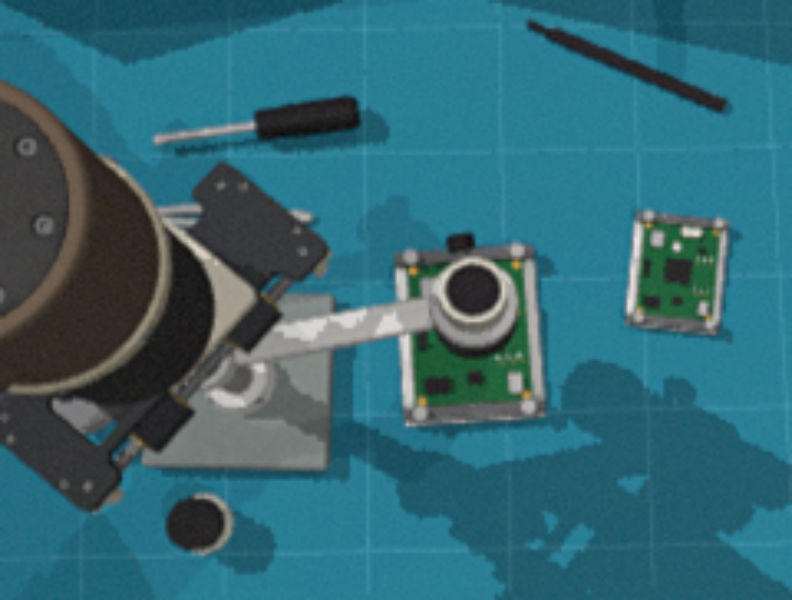

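The tube top is at crop (471,290), which is pixel (312.7,211.8) against the expected (312.7,211.5), so the microscope is still over the chip. The loose tools in the crop haven't moved.

```bash
python3 -c "
from plant import bot
print(bot.close_job())"
```

```text
the job is handed in; nothing more can be done
None
```

The job is handed in, with no verdict returned: the lens is over the big chip (about 3 mm off, by the camera), and the nut was bottomed out, backed off about a quarter turn (1.55 rad) and is still gripped at 40 N.

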